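# Turn and stack a cuvette tray on its ledges

## Task

Pick up the empty blue tray by the wall across its middle, turn it half a turn, and stack it on the blue tray of cuvettes with its yellow end over that tray's plain end, so that it stands level on the three ledges instead of nesting down onto the cuvettes. Set it down rather than drop it, let go, and leave the empty red tray where it is.

Things in the scene. Friction and masses are not known exactly. Their poses are not given: they have to be found in the camera images.
- blue_tray: Empty blue tray, 0.15-0.3 kg, on the bench; 220 long (x), 132 wide (y), 70 high; a yellow lip sticks out 10 more at its +x end only. Origin: centre of underside, z up. Below z=44 it is only 194 x 96. Grip wall across its middle: pale, 14 thick in x (-7..7), y -45..45, top z=42, floor z=4, compartments clear for fingers from x=7 to 70 on both sides; pinch it from above along x. mm.
- full_tray: Blue tray of 16 clear cuvettes (tops z=49), 0.75 kg, on the bench; shape and axes as blue_tray, yellow lip at +x. Inside the rim (212 x 124) three pale ledges, tops z=64: middle of yellow end (x 82..106), both corners of plain end. A tray turned yellow over plain stands on them, underside at z=64, play 9 in x, 14 in y; yellow over yellow it sinks. Start yaws agree within 55 deg. mm.
- red_tray: Empty red tray of the same moulding, size and axes, on the bench: a bystander, to be left alone. Which of the three places (left, middle, right) each tray stands in varies.
- blue_end (a point): Point on top of the yellow lip of the empty blue tray: x=115, y=0, z=70 mm in that tray's frame.

How it is judged:
At the end, for the whole second after the job is handed in: Empty blue tray rests on the cuvette tray, yellow end over plain end, centred within 15 mm lengthwise and 18 mm sideways, underside 58 to 68 mm above the other's (on the ledges, not nested or perched on the rim); both level within 4 degrees, lower one on the bench, at rest (x of blue_tray in the frame of full_tray between -0.015 and 0.015 m and y of blue_tray in the frame of full_tray between -0.018 and 0.018 m and z of blue_tray in the frame of full_tray between 0.058 and 0.068 m and x of blue_end in the frame of full_tray below -0.07 m and angle between each of blue_tray, full_tray's own z axis and vertical below 0.07 rad and height (world z) of full_tray below 0.01 m and linear speed of blue_tray below 0.02 m/s and contact force between blue_tray and full_tray above 0.5 N); the robot touches nothing.
It fails at once if the red tray is moved by more than 20 mm (distance of red_tray from where it was at the start of the episode above 0.02 m).
It fails at once if the blue tray is dropped: it falls freely, out of the fingers, faster than 0.6 m/s (about 18 mm of fall) (linear speed of blue_tray above 0.6 m/s and contact force between blue_tray and the fingers below 0.1 N).
It also fails if it takes over 43 s, if anything falls off the work surface, if the arm or the gripper's body presses on something with over 40 N, if the wrist force passes 120 N, or if a joint passes its speed limit or range.

## Robot

A 6-joint arm with a two-finger parallel gripper is mounted at the origin on the work surface. World frame = base frame: x ahead of the robot, y to its left, z up, the work surface at z = 0. Lengths are in m, angles in rad, forces in N, time in s.
With the tool pointing down it reaches from about 0.25 to 0.725 m from the base axis. Payload 4 kg.
Tool frame: the origin (TCP) lies on the front face of the gripper's body, between the roots of the fingers; the fingertips stand 73 mm ahead of it and the grasp point (between the pads) lies 54 mm ahead of it (robot.grasp_offset is the distance from the TCP to the grasp point, in m); z points along the fingers, y is the line along which they close (so a half turn about z gives the same grasp; the last joint's range is limited). The gripper opens to 85 mm and grips with 20 to 120 N. Pads are 22 mm wide; open, the fingers measure 114 mm over their backs; the gripper's body (76 mm by 85 mm) begins 54 mm behind the grasp point. The pads swing forward as they close: fully open they stand 13 mm farther back than shut.
Start: joints at [1.279, 0.241, 0.005, 1.335, 0, 1.571], TCP at [0.144, 0.479, 0.304] pointing down, gripper open.
Joint ranges: [-2.72, 2.72], [-1.05, 1.87], [-1.09, 1.28], [-1.99, 2.15], [-1.42, 1.44], [-3.14, 3.14]. Speed limits (rad/s): [2.79, 2.79, 3.14, 3.14, 3.14, 3.14].

## Interface

Orientations are given as a 3x3 rotation matrix whose columns are the frame's x, y, z axes.
In Python, from plant import robot gives the robot as it stands. The module is installed in compiled form; this text tells all that it offers. Calls block until the motion is done:
- robot.movep(position, orientation): joint-space move of the TCP to a pose.
- robot.movel(position, rate=0.15, orientation=None, threshold=None): straight line of the TCP; orientation=None keeps the orientation; rate is the mean speed in m/s. With threshold (N) it stops when the force on the tool has changed by that much, and returns True; else False.
- robot.move_j(angles): joint-space move.
- robot.let_go() and robot.close_gripper(newtons=None): open the fingers fully, or close them until they stop; newtons is the grip in N (None keeps the last).
- robot.dwell(seconds).
- robot.ik(position, orientation): joint angles nearest the present ones, or None.
- robot.grab_frame(name): name is "scene" or "top" or "wrist"; returns the picture (384x512x3 uint8, blue, green, red); there is no depth.
- robot.camera_model(name): a dict with "fx", "fy", "cx", "cy" (pixels), "origin" and "orientation" of the camera in the world; the wrist camera has in their place "hand_eye" (4x4, takes a point from camera to tool coordinates, whose origin is the TCP and whose axes are the flange's). Camera axes: x right, y up, looking along -z (the intrinsics and any distortion apply to the point x, -y, -z); pixel columns grow to the right and rows downward; lengths in m; the calibration is good to about 2 mm. The wrist camera is an equidistant fisheye: a pixel r from the principal point sees the ray r / f radians off the axis. A picture is of the moment at which its call begins: read the wrist's pose just before it. camera_model takes no time and is no camera call.
A pose or a line that the arm cannot do raises robot.PlanningError and nothing moves.
- robot.hand_in(): hands the job in; it is judged then, once.
Readings, each from a call of its own:
- robot.current_clock(): time.
- robot.current_joints(): joint angles.
- robot.current_joint_velocities(): joint speeds.
- robot.current_tau(): joint torques, N m.
- robot.current_tcp_pos(): TCP position.
- robot.current_tcp_rot(): TCP orientation.
- robot.current_contact_force(): force on the tool from outside, world axes, zero at the start.
- robot.current_wrist_torque(): the same for the moment, N m.
- robot.current_finger_gap(): finger opening in m.
- robot.current_gripper_force(): force on a finger pad.
Only numpy, scipy, OpenCV 4.12 (cv2) and the standard library are available. Lean on these libraries where they do the work, as an engineer would, in place of code of your own. Each camera call takes 0.05 s, during which the arm holds its last target. There are 200 camera calls.

## Working session

There is one attempt and no reset: what is moved stays moved. The work goes in short steps, each a Python script; the robot and the scene stay as the last script left them, time stands still between calls to the robot, and variables do not carry over. Pictures are saved under pics/ and viewed, at most 10 in all, crops included, and the job is handed in when it is done.

```bash
mkdir -p pics; python3 - <<'E'
from plant import robot
import cv2
for n in("top","scene"):
    cv2.imwrite(f"pics/{n}0.png",cv2.resize(robot.grab_frame(n),None,fx=1.5,fy=1.5))
    print(n,robot.camera_model(n))
print(robot.camera_model("wrist"),robot.current_clock(),robot.current_tcp_rot())
E
```

```text
top {'fx': 407.61336466238834, 'fy': 407.61336466238834, 'cx': 254.63747241334866, 'cy': 193.62619457427166, 'origin': array([ 0.53140078, -0.01125902,  1.09941636]), 'orientation': array([[-0.02291751,  0.99866101, -0.04637869],
       [-0.99972961, -0.02307532, -0.00287011],
       [-0.00393647,  0.04630037,  0.99891981]])}
scene {'fx': 431.0237122989919, 'fy': 431.0237122989919, 'cx': 260.61489671894026, 'cy': 189.44302680684768, 'origin': array([1.26730723, 0.20131932, 0.87893547]), 'orientation': array([[-0.28850015, -0.72358637,  0.62704898],
       [ 0.95727607, -0.20446808,  0.20448797],
       [-0.0197532 ,  0.6592538 ,  0.75166099]])}
{'fx': 297.3186396354542, 'fy': 297.3186396354542, 'cx': 254.3237453845841, 'cy': 193.32097246941956, 'hand_eye': array([[ 6.66856195e-04,  9.55234637e-01,  2.95848513e-01,
         7.65400033e-02],
       [ 9.99999748e-01, -5.65082050e-04, -4.29510626e-04,
        -1.36654391e-03],
       [-2.43104742e-04,  2.95848725e-01, -9.55234774e-01,
        -6.89113665e-02],
       [ 0.00000000e+00,  0.00000000e+00,  0.00000000e+00,
         1.00000000e+00]])} 0.1 [[-9.57742115e-01  2.87627751e-01 -5.64493391e-04]
 [ 2.87628305e-01  9.57740336e-01 -1.84554916e-03]
 [ 9.80693600e-06 -1.92992443e-03 -9.99998138e-01]]
```

View pics/top0.png

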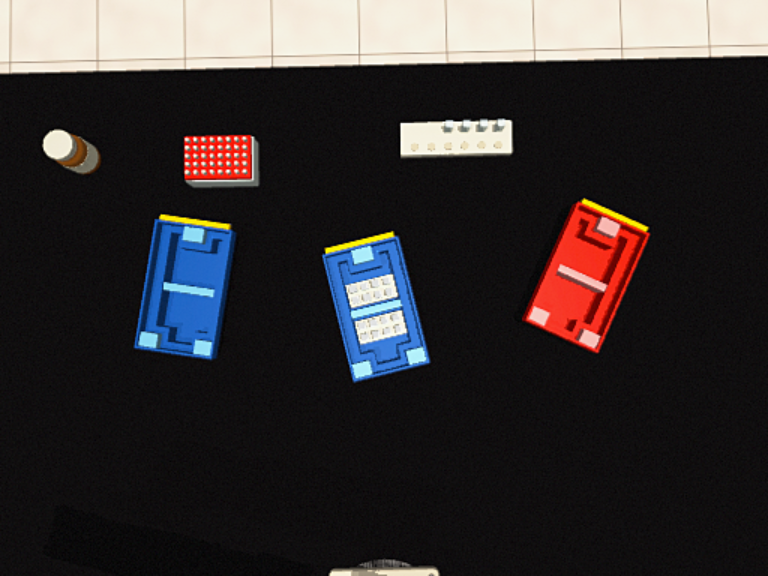

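The empty blue tray is on the left (wall near 188,290) and the cuvette tray is in the middle (wall near 376,308). The red one is on the right, and all the yellow ends point away from the robot. I'll enlarge both blue trays to read the corners.

```bash
python3 - <<'E'
from plant import robot
import cv2,numpy as np
im=np.mean([robot.grab_frame("top").astype(float) for _ in range(4)],0).astype(np.uint8)
cv2.imwrite("pics/t1.png",cv2.resize(im[138:243,85:165],None,fx=5.5,fy=5.5,interpolation=cv2.INTER_CUBIC))
cv2.imwrite("pics/t2.png",cv2.resize(im[150:258,208:292],None,fx=5.5,fy=5.5,interpolation=cv2.INTER_CUBIC))
E
```

```text
(no output)
```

View pics/t1.png

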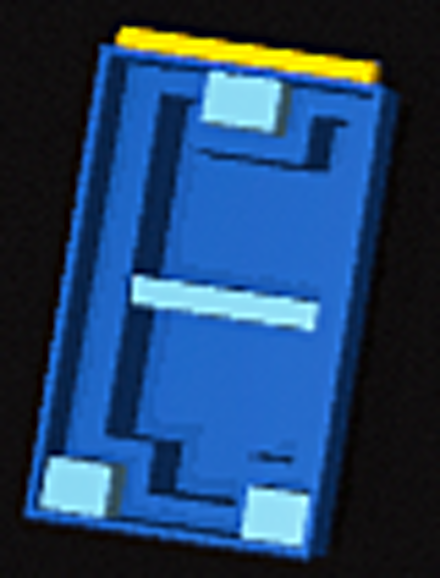

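View pics/t2.png

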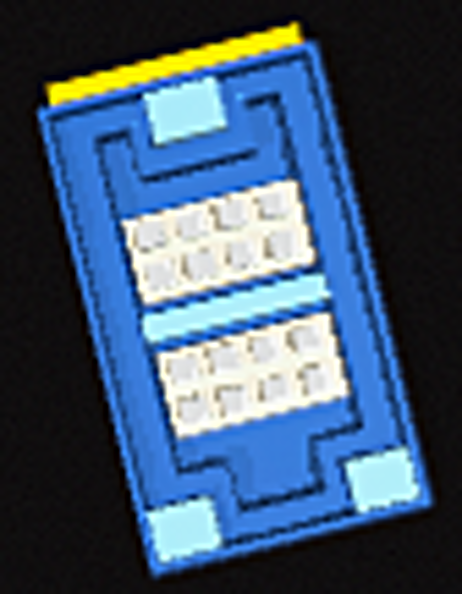

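In the crops, the empty tray's rim corners are near (102,45), (386,87), (310,555) and (25,517). The cuvette tray's are near (42,108), (317,42), (433,502) and (155,576). I'll fit the poses and check the arm can reach both.

```bash
cat > h.py <<'E'
import numpy as np
from scipy.optimize import least_squares
from plant import robot
P=np.array([[110,66,70],[110,-66,70],[-110,-66,70],[-110,66,70],[7,45,42],[-7,45,42],[-7,-45,42],[7,-45,42]])/1e3
def proj(X,n="top"):
    c=robot.camera_model(n); q=(X-c["origin"])@c["orientation"]
    return np.c_[c["cx"]+c["fx"]*q[:,0]/-q[:,2], c["cy"]-c["fy"]*q[:,1]/-q[:,2]]
def place(p,X=P):
    c,s=np.cos(p[2]),np.sin(p[2]); return X@np.array([[c,-s,0],[s,c,0],[0,0,1]]).T+[p[0],p[1],0]
def fit(px,g):
    r=least_squares(lambda p:(proj(place(p))-px).ravel(),g,loss="soft_l1"); return r.x,r.fun.reshape(-1,2)
def crop(a,off): return (np.array(a)+.5)/5.5-.5+off
B=fit(crop([(102,45),(386,87),(310,555),(25,517),(132,275),(132,302),(316,330),(318,304)],[85,138]),[.5,.25,0])
F=fit(crop([(42,108),(317,42),(433,502),(155,576),(143,318),(150,343),(330,298),(326,273)],[208,150]),[.5,0,0])
def R(yaw):  # tool y along yaw, z down
    y=np.array([np.cos(yaw),np.sin(yaw),0]); z=np.array([0,0,-1.]); return np.c_[np.cross(y,z),y,z]
E
python3 - <<'E'
from h import *
for r in(B,F): print(r[0],r[1].round(1).tolist())
for o in(0,np.pi):
    for p,y in((B[0],B[0][2]+o),(F[0],F[0][2]+np.pi+o)):
        for z in(.084,.15,.25,.3): print(o,z,robot.ik([p[0],p[1],z],R(y)))
E
```

```text
[ 0.59080487  0.32751163 -0.16812331] [[0.1, -0.1], [-0.3, -0.3], [-0.1, 0.6], [0.0, -0.1], [0.3, -0.1], [-0.6, 0.3], [0.1, 0.2], [0.6, -0.4]]
[0.54993972 0.00257072 0.22074393] [[-0.3, 0.2], [0.2, -0.3], [0.3, 0.6], [-0.1, -0.2], [-0.3, -0.4], [-0.3, 0.3], [0.6, 0.1], [0.1, -0.5]]
0 0.084 [0.50617545 0.73977141 0.21619954 1.04722446 0.         2.24509508]
0 0.15 [0.50617545 0.68098644 0.29026319 1.18007308 0.         2.24509508]
0 0.25 [0.50617545 0.62452194 0.45386899 1.40014338 0.         2.24509508]
0 0.3 [0.50617545 0.61397546 0.56388886 1.52070974 0.         2.24509508]
0 0.084 [ 0.00467452  0.52893221 -0.18514012  0.856724    0.         -1.78686573]
0 0.15 [ 0.00467452  0.45068324 -0.11323847  1.00687462  0.         -1.78686573]
0 0.25 [ 0.00467452  0.36687727  0.03792361  1.24184267  0.         -1.78686573]
0 0.3 [ 0.00467452  0.34183129  0.13341278  1.36237781  0.         -1.78686573]
3.141592653589793 0.084 [ 0.50617545  0.73977141  0.21619954  1.04722446  0.         -0.89649758]
3.141592653589793 0.15 [ 0.50617545  0.68098644  0.29026319  1.18007308  0.         -0.89649758]
3.141592653589793 0.25 [ 0.50617545  0.62452194  0.45386899  1.40014338  0.         -0.89649758]
3.141592653589793 0.3 [ 0.50617545  0.61397546  0.56388886  1.52070974  0.         -0.89649758]
3.141592653589793 0.084 [ 0.00467452  0.52893221 -0.18514012  0.856724    0.          1.35472692]
3.141592653589793 0.15 [ 0.00467452  0.45068324 -0.11323847  1.00687462  0.          1.35472692]
3.141592653589793 0.25 [0.00467452 0.36687727 0.03792361 1.24184267 0.         1.35472692]
3.141592653589793 0.3 [0.00467452 0.34183129 0.13341278 1.36237781 0.         1.35472692]
```

```bash
python3 - <<'E'
from h import *
import cv2
b=B[0]; Rg=R(b[2]+np.pi)
robot.movep([b[0],b[1],.2],Rg)
print(robot.movel([b[0],b[1],.084],.1,threshold=12), robot.current_tcp_pos())
robot.close_gripper(50); print(robot.current_finger_gap(),robot.current_gripper_force())
robot.movel([b[0],b[1],.26],.1)
print(robot.current_finger_gap(),robot.current_contact_force(),robot.current_clock())
f=F[0]
robot.movep([f[0],f[1],.26],R(f[2]))
print(robot.current_tcp_pos(),robot.current_wrist_torque(),robot.current_finger_gap(),robot.current_clock())
cv2.imwrite("pics/w1.png",cv2.resize(robot.grab_frame("wrist"),None,fx=1.5,fy=1.5))
cv2.imwrite("pics/s1.png",cv2.resize(robot.grab_frame("scene")[60:300,120:440],None,fx=2.4,fy=2.4))
E
```

```text
False [0.59136909 0.3278262  0.08498453]
0.013158083455323386 49.16648268699646
0.013360105305213763 [ 0.16745576  0.39027248 -3.03659557] 6.2833
[0.55011965 0.00285565 0.26005188] [ 0.00206943 -0.04334852 -0.01009495] 0.01314979124428697 8.225
```

View pics/s1.png

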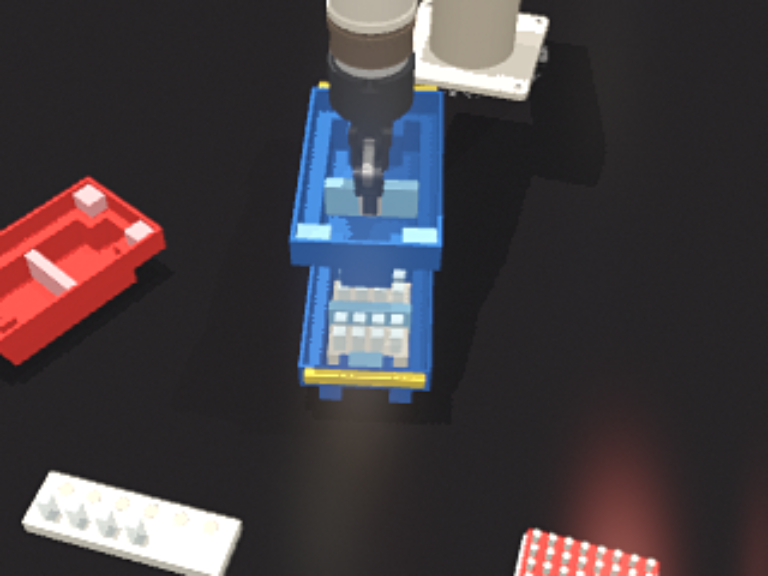

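View pics/w1.png

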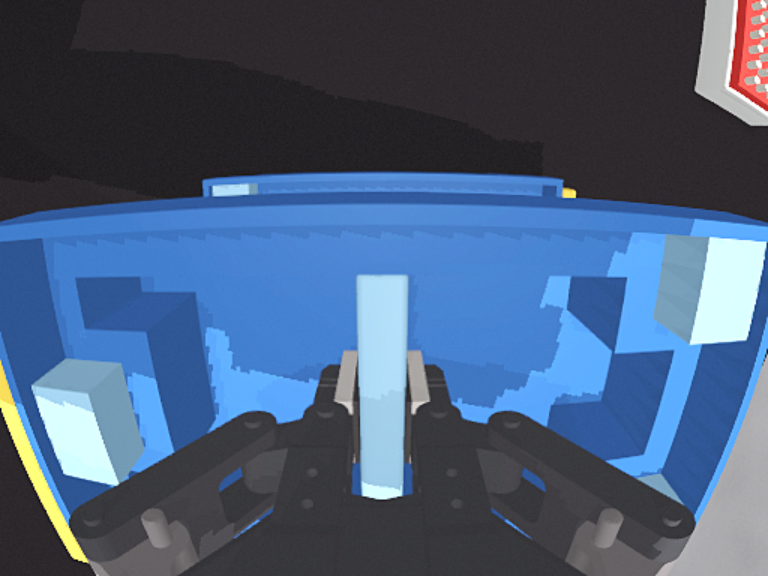

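The wall is pinched at its centre: the wrist view puts the wall's end about 46 mm from the tool axis against 45 expected. The tray hangs level, with its yellow end on the robot's side over the plain end. I'll lower it until it touches.

```bash
python3 - <<'E'
from h import *
import cv2
f=F[0]
robot.movel([f[0],f[1],.163],.1); print(robot.current_tcp_pos(),robot.current_contact_force())
print(robot.movel([f[0],f[1],.145],.02,threshold=4),robot.current_tcp_pos(),robot.current_contact_force(),robot.current_wrist_torque(),robot.current_clock())
cv2.imwrite("pics/s2.png",cv2.resize(robot.grab_frame("scene")[80:260,180:380],None,fx=3,fy=3))
E
```

```text
[0.55049944 0.00258347 0.16374409] [ 0.79296721  0.62199729 -1.4268826 ]
True [0.54979296 0.0025748  0.1481767 ] [-0.47244996  0.38370079  4.31485933] [ 0.01723677 -0.01653347  0.00320008] 10.15
```

View pics/s2.png

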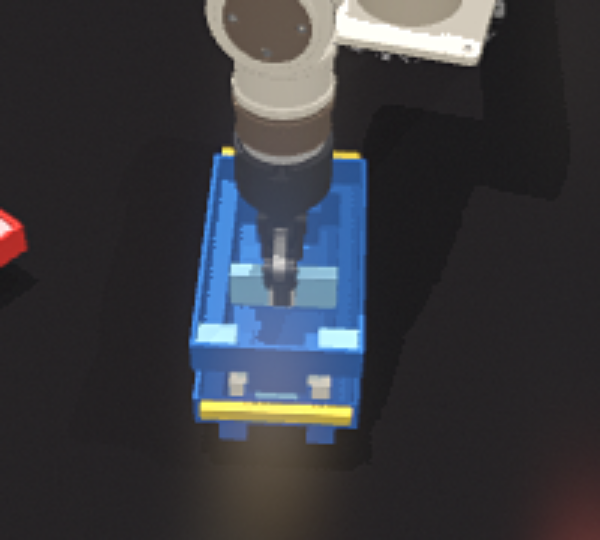

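Contact came at TCP z = 0.148, which puts the underside at about 63–64 mm. So the tray is on the ledges, centred and square over the lower tray. Now I'll release, retreat and check.

```bash
python3 - <<'E'
from h import *
import cv2
robot.let_go(); robot.dwell(.3)
p=robot.current_tcp_pos(); robot.movel([p[0],p[1],.3],.12)
robot.movep([.2,.42,.35],R(0.22)); robot.dwell(.3)
print(robot.current_clock(),robot.current_contact_force())
a=robot.grab_frame("scene")[100:260,190:370]; b=robot.grab_frame("top")[140:260,205:300]
cv2.imwrite("pics/e.png",np.hstack([cv2.resize(a,(405,360),interpolation=2),cv2.resize(b,(380,480),interpolation=2)[:360+0]]) if 0 else np.hstack([cv2.resize(a,(450,400),interpolation=2),cv2.resize(b,(317,400),interpolation=2)]))
# expected stacked pose at top camera, crop pixels
q=F[0]+[0,0,np.pi]; print(((proj(place(q,P+[0,0,.064]))-[205,140])*400/120+[450,0]).round())
E
```

```text
14.8833 [-0.2401273  -0.24278393 -0.3421587 ]
[[729. 345.]
 [548. 390.]
 [474.  89.]
 [653.  44.]
 [663. 211.]
 [659. 193.]
 [539. 222.]
 [544. 241.]]
```

View pics/e.png

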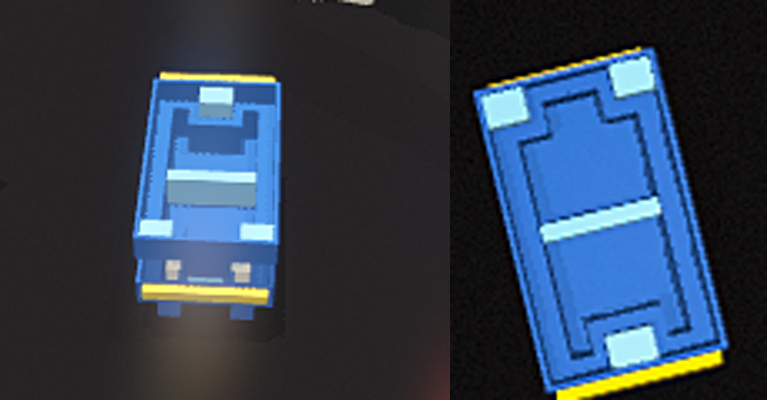

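The tray's corners are near (475,91), (655,48), (727,347) and (549,391), within about 4 px (3 mm) of where they should be. It stands level and square with the yellow end over the plain end.

```bash
python3 -c "
from plant import robot
print(robot.hand_in())"
```

```text
the job is handed in; nothing more can be done
None
```

The job is handed in with no verdict returned: the empty blue tray stands level on the cuvette tray's three ledges, yellow end over plain end, about 3 mm from the expected position in the top camera, released at about 15 s, and the red tray was not touched.

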